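# Set up the straining column for touch-up paint

## Robot

A 6-joint arm with a two-finger parallel gripper is mounted at the origin on a cart in front of the work surface, level with it; the furniture and walls round the work are solid. World frame = base frame: x ahead of the robot, y to its left, z up, the work surface at z = 0. Lengths are in m, angles in degrees, forces in N, time in s.
With the tool pointing down it reaches from about 0.35 to 0.875 m from the base axis. Payload 4.2 kg.
Tool frame: the origin (TCP) lies midway between the tips of the shut fingers; the grasp point (between the pads) lies 19 mm behind it (r.pinch_z is the distance from the TCP to the grasp point, in m); z points along the fingers, y is the line along which they close (so a half turn about z gives the same grasp; the last joint's range is limited). The gripper opens to 87 mm and grips with 3 to 60 N. Pads are 19 mm wide; open, the fingers measure 117 mm over their backs; the gripper's body (75 mm by 190 mm) begins 51 mm behind the grasp point.
Start: joints at [91.02, 22.042, 0.453, 0, -68.411, -14.817], TCP at [0.149, 0.607, 0.223] pointing down, gripper open.
Joint ranges: [-179.83, 179.83], [-69.29, 118.12], [-61.27, 80.66], [-181.25, 117.63], [-171.15, -9.14], [-177.46, 177.46]. Speed limits (degrees/s): [159.86, 159.86, 180, 180, 180, 180].

## Interface

Orientations are given as a 3x3 rotation matrix whose columns are the frame's x, y, z axes.
In Python, from station import r, imaging, models gives the robot as it stands. The module is installed in compiled form; this text tells all that it offers.
- The arm moves only by the tool apply_moves, never from a script. Its argument "moves" is a list of rows, each a list of 2 entries, a list of its own where there are three numbers: the shift along the tool's x, y, z in m, then the turn about the tool's z in degrees. A call has 1 to 5 rows; each row shifts and turns the commanded pose from where the row before left it, along the tool's axes as they then stand; what a row does not reach is not made up. A row lasts 1/12 s, in which the tool goes at most 41.7 mm and 7.16 degrees, less where a joint would pass 70% of its speed; a pose out of reach is approached as far as the arm can. A call is refused whole if a number of a shift passes 0.0417 or a number of a turn 7.16, either way. A call with a gripper value outside its range is refused whole. "hand" is the finger opening in m, from 0 to 0.087, set as the call begins (left out, the last holds). The fingers move at their own pace and stop on an object; the grip force is fixed at half the most. Time passes only in rows, so rows that do not move let the fingers close. It gives the time, the measured TCP pose, the force, the opening and the grip force at its end, in the units of the state.
- r.sense(): the state, without advancing time (a new reading comes with each control period).
- imaging.capture(name): name is "side" or "top" or "wrist"; returns a dict with "frame" (384x512x3 uint8, blue, green, red), "intrinsics" (3x3 intrinsics, pixels), "eye" and "orientation" of the camera in the world. Camera axes: x right, y down, z forward; pixel columns grow to the right and rows downward; lengths in m; the calibration is good to about 2 mm. A picture is of the moment at which its call begins. There is no depth.
- r.finish_job(): hands the job in; it is judged then, once.
Trained networks look in a picture, given as the dict that the camera call returned (one of the last four; its "shot" number tells which), for a name from the list of things; names that differ only in an ending like _2 or _b are one class to them, and where a whole thing is asked for, a point or a joint stands for the part that bears it (a point fixed in the world has none). Each returns a list of dicts, best first, with "confidence" (0 to 1); they miss things now and then, are a little off and sometimes report something else, mostly with a low value. They report only what shows in the picture. A call takes as long as a camera call. They do not tell look-alikes from the thing itself.
- models.cut_out(picture, target): "region" (384x512 bool, what is visible of it) and "extent" ([left, top, width, height] as shares, 0 to 1, of the picture: columns of its width, rows of its height, round what is visible of it).
- models.place_of(picture, target): "at" ([column, row] as shares, 0 to 1, of the picture: columns of its width, rows of its height: a listed point, or the origin of a listed thing).
The state is a dict: "time_s": time; "joints": joint angles; "joint_velocities": joint speeds; "effort": joint torques, N m; "tcp_pos": TCP position; "ee_rot": TCP orientation; "wrist_force": force on the tool from outside, world axes, zero at the start; "moment": the same for the moment, N m; "gripper_width": opening from 0.0 (shut) to 1.0 (fully open); "gripper_force": force on a finger pad.
Only numpy, scipy, OpenCV 4.12 (cv2) and the standard library are available. Lean on these libraries where they do the work, as an engineer would, in place of code of your own. Each camera call takes 0.05 s, during which the arm holds its last target. There are 200 camera calls.

## Task

Set up the straining column for the paint in the cup: stand the aluminium pot in the raised ring of the drip dish, put the fine strainer (blue) on the pot, then the coarse strainer (yellow) on the blue one so that lumps are caught before they reach the fine mesh, and last the white lid with the black knob against dust. Build it up in that order, each piece upright and fully home on the one below before the next goes on, and let everything go. Leave the red strainer where it stands, and do not push or tip the cup of paint.

Things in the scene. Friction and masses are not known exactly. Their poses are not given: they have to be found in the camera images.
- drip_dish: round dark steel dish fixed to the bench, 104 mm across, rim 10 mm high, its floor 4 mm above the bench; on the floor, concentric, a bright raised ring, 66 mm inside and 74 mm outside diameter, top 11 mm above the bench. The pot stands on the floor inside the ring, origin 4 mm above the dish's. Origin: centre of its underside, at bench level, z up
- pot: plain aluminium pot, open at the top, 60 mm outside diameter (foot chamfered to 56 mm), 60 mm high, mouth 52 mm inside, wall 4 mm. Loose, about 160 g; grip round the outside near the rim. In the dish its underside is 4 mm above the bench. Origin: centre of its underside, z up
- fine_strainer: strainer, round blue plastic frame, close, fine mesh, loose, about 60 g: collar 60 mm outside, 52 mm inside diameter, from 12 mm up to its rim at 42 mm; below it a skirt 48 mm across (foot tapered to 43), 0 to 12 mm; mesh at 12 mm. The skirt drops into the 52 mm mouth below, collar on that rim: origin 48 mm above the pot's. Origin: centre of its underside, z up
- coarse_strainer: strainer, round yellow plastic frame, open, coarse mesh, loose, about 60 g: collar 60 mm outside, 52 mm inside diameter, from 12 mm up to its rim at 42 mm; below it a skirt 48 mm across (foot tapered to 43), 0 to 12 mm; mesh at 12 mm. The skirt drops into the 52 mm mouth below, collar on that rim: origin 30 mm above the blue one's. Origin: centre of its underside, z up
- spare_strainer: strainer, round red plastic frame, very wide mesh, loose, about 60 g: collar 60 mm outside, 52 mm inside diameter, from 12 mm up to its rim at 42 mm; below it a skirt 48 mm across (foot tapered to 43), 0 to 12 mm; mesh at 12 mm. The skirt drops into the 52 mm mouth below, collar on that rim: but it is not wanted now and stays where it is. Origin: centre of its underside, z up
- dust_lid: white plastic lid, 62 mm across, loose, about 60 g, with an upright round black knob in the middle to grip it by (22 mm diameter, 18 to 40 mm high); below, a spigot 48 mm across (foot tapered to 43), 0 to 9 mm, drops into a strainer's mouth until the disc (9 to 15 mm) rests on the rim: origin 33 mm above that strainer's. Origin: centre of its underside, z up
- paint_cup: large clear plastic mixing cup with white paint in it, 140 mm diameter at the rim, 85 mm high, loose, about 0.6 kg; a bystander. Origin: centre of its underside, z up
There are look-alikes about, which are no part of the job. Of the things that look like the coarse_strainer, the smaller one is meant.

How it is judged (in metres and radians):
On the way, in this order (a step that is already met when the one before it is completed fails the run):
1. the aluminium pot stands in the raised ring of the drip dish, let go (horizontal distance between pot and drip_dish below 0.006 m and z of pot in the frame of drip_dish between 0.001 and 0.007 m and angle between pot's own z axis and vertical below 0.06 rad and contact force between the fingers and pot below 0.1 N and linear speed of pot below 0.02 m/s), for 0.2 s.
2. the blue strainer is seated on the pot, let go (horizontal distance between fine_strainer and pot below 0.005 m and z of fine_strainer in the frame of pot between 0.045 and 0.051 m and angle between fine_strainer's own z axis and vertical below 0.06 rad and contact force between the fingers and fine_strainer below 0.1 N and linear speed of fine_strainer below 0.02 m/s), for 0.2 s.
3. the yellow strainer is seated on the blue one, let go (horizontal distance between coarse_strainer and fine_strainer below 0.005 m and z of coarse_strainer in the frame of fine_strainer between 0.027 and 0.033 m and angle between coarse_strainer's own z axis and vertical below 0.06 rad and contact force between the fingers and coarse_strainer below 0.1 N and linear speed of coarse_strainer below 0.02 m/s), for 0.2 s.
4. the lid is seated on the yellow strainer, let go (horizontal distance between dust_lid and coarse_strainer below 0.005 m and z of dust_lid in the frame of coarse_strainer between 0.03 and 0.036 m and angle between dust_lid's own z axis and vertical below 0.06 rad and contact force between the fingers and dust_lid below 0.1 N and linear speed of dust_lid below 0.02 m/s), for 0.2 s.
At the end, for the whole second after the job is handed in: The pot stands in the dish's raised ring (centres within 6 mm), blue strainer on the pot, yellow strainer on the blue one, lid on the yellow one (centres of neighbours within 5 mm, seated height within 3 mm), all upright within 0.06 rad, let go and at rest (all of step 1 and all of step 2 and all of step 3 and all of step 4); the robot touches nothing.
It fails at once if the red strainer is moved more than 30 mm (distance of spare_strainer from where it was at the start of the episode above 0.03 m).
It fails at once if the cup of paint is moved more than 30 mm (distance of paint_cup from where it was at the start of the episode above 0.03 m).
It fails at once if the cup of paint is tipped by more than 0.3 rad (angle between paint_cup's own z axis and vertical above 0.3 rad).
It also fails if it takes over 115 s, if anything falls off the work surface, if the arm or the gripper's body presses on something with over 40 N, if the wrist force passes 120 N, or if a joint passes its speed limit or range.

## Working session

There is one attempt and no reset: what is moved stays moved. The work goes in short steps, Python scripts to look and compute and a tool call to move; the robot and the scene stay as the last step left them, time stands still between calls to the robot, and variables do not carry over. Pictures are saved under pics/ and viewed, at most 14 in all, crops included, and the job is handed in when it is done.

Besides the shell and the picture viewer there is one more tool, called after "Emit:" as name([rows], argument=value, ...), one row to a line, values as JSON. apply_moves: Moves the arm, as the interface text tells. Its arguments: {"type":"object","properties":{"moves":{"type":"array"},"hand":{"type":"number"}},"required":["moves"]}

```bash
mkdir -p pics; ls
cat > h.py <<'E'
from station import r, imaging, models
import numpy as np, cv2
T=['drip_dish','pot','fine_strainer','coarse_strainer','spare_strainer','dust_lid','paint_cup']
def ray(p,uv):
    K=np.array(p['intrinsics']);R=np.array(p['orientation'])
    d=R@np.linalg.solve(K,[uv[0],uv[1],1.]);return np.array(p['eye']),d/np.linalg.norm(d)
def onz(p,uv,z):
    e,d=ray(p,uv);return e+d*(z-e[2])/d[2]
def tri(rays):
    A=sum(np.eye(3)-np.outer(d,d) for e,d in rays);b=sum((np.eye(3)-np.outer(d,d))@e for e,d in rays)
    return np.linalg.solve(A,b)
def proj(p,X):
    c=np.array(p['intrinsics'])@np.array(p['orientation']).T@(np.array(X)-np.array(p['eye']));return c[:2]/c[2]
E
python3 - <<'E'
from h import *
s=r.sense();print(s['time_s'],s['tcp_pos'],np.round(s['ee_rot'],3).tolist(),r.pinch_z)
for n in ['side','top','wrist']:
    p=imaging.capture(n);cv2.imwrite(f'pics/{n}0.png',p['frame']);print(n,np.round(p['eye'],3),np.round(p['orientation'],3).tolist(),np.array(p['intrinsics'])[0,0])
    for t in T:
        for d in models.place_of(p,t):
            uv=np.array(d['at'])*[512,384];print(t,round(d['confidence'],2),uv.round(),onz(p,uv,0).round(3)[:2])
E
```

```text
pics
0.0 [0.14885498 0.60638615 0.22145504] [[0.971, -0.239, -0.0], [-0.239, -0.971, -0.002], [0.0, 0.002, -1.0]] 0.0187
side [ 0.517 -1.241  0.865] [[1.0, -0.001, 0.009], [-0.008, -0.512, 0.859], [0.004, -0.859, -0.512]] 462.3957551266644
drip_dish 0.71 [233. 185.] [0.465 0.338]
pot 0.97 [221. 282.] [ 0.443 -0.232]
fine_strainer 0.57 [228. 237.] [ 0.458 -0.015]
fine_strainer 0.43 [283. 231.] [0.638 0.024]
coarse_strainer 0.71 [224. 146.] [0.414 0.712]
coarse_strainer 0.5 [276. 195.] [0.627 0.26 ]
dust_lid 0.64 [261. 301.] [ 0.557 -0.311]
top [0.243 0.201 1.665] [[-0.021, -0.987, 0.161], [-1.0, 0.02, -0.009], [0.006, -0.161, -0.987]] 452.999511747375
drip_dish 0.63 [221. 206.] [0.463 0.325]
pot 0.65 [364. 207.] [ 0.448 -0.205]
fine_strainer 0.71 [313. 208.] [ 0.449 -0.017]
fine_strainer 0.42 [302. 159.] [0.638 0.017]
coarse_strainer 0.7 [119. 215.] [0.436 0.7  ]
coarse_strainer 0.47 [242. 164.] [0.621 0.244]
spare_strainer 0.72 [275. 209.] [0.45  0.124]
dust_lid 0.49 [387. 179.] [ 0.552 -0.296]
paint_cup 0.56 [302. 159.] [0.636 0.016]
wrist [0.227 0.587 0.386] [[-0.238, -0.93, -0.281], [-0.971, 0.228, 0.069], [-0.0, 0.29, -0.957]] 266.643099738377
```

View pics/side0.png

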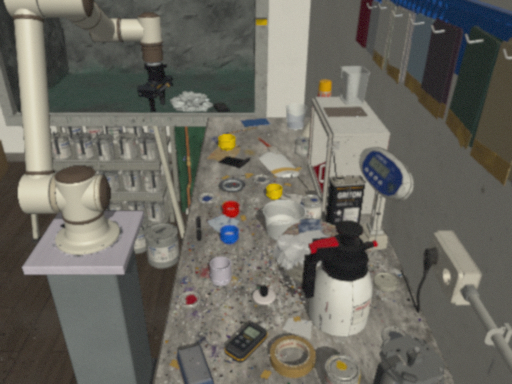

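View pics/top0.png

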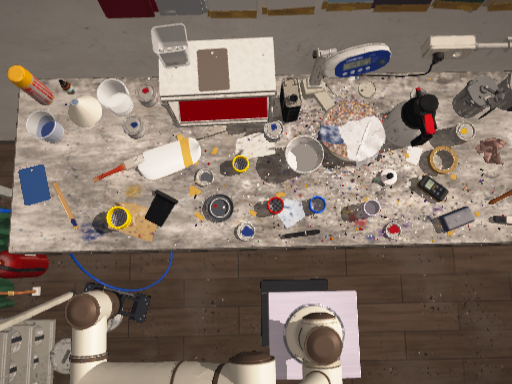

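The two yellow candidates are in the top view at about (119,216), which looks larger, and (241,164), which looks smaller. The smaller fits the description, so I'll confirm it in a crop and triangulate.

Run:
```python
from h import *
im=cv2.imread('pics/top0.png')
a=im[190:240,95:145];b=im[140:190,216:266]
cv2.imwrite('pics/yel.png',cv2.resize(np.hstack([a,b]),None,fx=8,fy=8,interpolation=cv2.INTER_CUBIC))
P={n:imaging.capture(n) for n in['side','top']}
for t in T:
    D={}
    for n,p in P.items():
        D[n]=[(d['confidence'],np.array(d['at'])*[512,384]) for d in models.place_of(p,t)]
        for c in models.cut_out(p,t):
            e=np.array(c['extent'])*[512,384,512,384]; print('  ',t,n,round(c['confidence'],2),e.round(1).tolist())
    for ca,u in D['side']:
        for cb,v in D['top']:
            ra,rb=ray(P['side'],u),ray(P['top'],v);X=tri([ra,rb])
            g=np.linalg.norm(np.cross(X-ra[0],ra[1]))
            if g<.02: print(t,round(ca,2),round(cb,2),X.round(3),'gap',g.round(4))
```

```text
drip_dish side 0.58 [215.4, 179.2, 29.8, 16.5]
   drip_dish top 0.59 [206.4, 191.7, 29.8, 29.7]
drip_dish 0.53 0.92 [0.45  0.322 0.002] gap 0.0022
   pot side 0.59 [210.4, 257.7, 22.0, 25.0]
   pot top 0.7 [357.9, 200.2, 21.4, 15.5]
   pot top 0.64 [205.4, 194.6, 28.5, 28.7]
pot 0.92 0.57 [ 0.436 -0.229 -0.012] gap 0.001
   fine_strainer side 0.55 [218.1, 222.9, 20.0, 20.1]
   fine_strainer top 0.77 [308.1, 197.3, 17.7, 15.9]
fine_strainer 0.53 0.49 [ 0.459 -0.028  0.007] gap 0.0005
   coarse_strainer side 0.57 [266.5, 181.4, 15.3, 19.9]
   coarse_strainer side 0.49 [215.8, 133.2, 20.8, 17.3]
   coarse_strainer top 0.78 [230.6, 157.3, 20.4, 16.0]
   coarse_strainer top 0.75 [106.3, 205.9, 24.5, 25.1]
coarse_strainer 0.82 0.58 [0.432 0.694 0.009] gap 0.0025
coarse_strainer 0.78 0.77 [0.618 0.249 0.003] gap 0.0001
   spare_strainer side 0.68 [220.8, 198.9, 16.7, 18.2]
   spare_strainer top 0.64 [267.5, 196.3, 15.9, 18.9]
spare_strainer 0.7 0.54 [ 0.455  0.122 -0.003] gap 0.0004
   dust_lid side 0.76 [253.2, 286.9, 20.0, 18.3]
   dust_lid top 0.53 [378.4, 170.7, 18.2, 14.6]
dust_lid 0.75 0.8 [ 0.559 -0.295 -0.007] gap 0.0037
   paint_cup side 0.8 [263.5, 198.1, 41.1, 41.4]
   paint_cup top 0.75 [284.0, 134.7, 39.9, 39.3]
paint_cup 0.56 0.6 [0.639 0.023 0.006] gap 0.0016
```

View pics/yel.png

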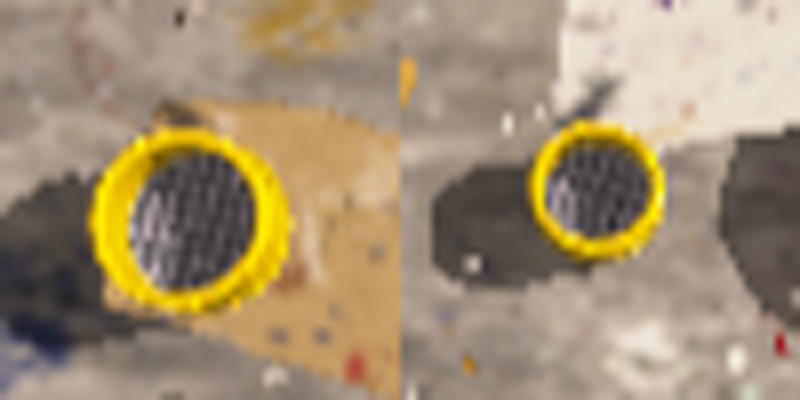

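The crop shows the left ring (top view 119,216) clearly bigger, about 24 px against 17 px. The right one (241,164), at about (0.618, 0.249), is the smaller coarse_strainer. I'll square up the tool yaw and move over the dish.

Emit:
apply_moves([
  [[0,0,0],-6.92],
  [[0,0,0],-6.92],
  [[0.03,0.028,0],0],
  [[0.03,0.028,0],0],
  [[0.03,0.028,0],0],
], hand=0.087)

```text
time_s: 3.12
tcp_pos: [0.2395, 0.5222, 0.2223]
ee_rot: [[1.0, 0.003, 0.0], [0.003, -1.0, -0.0], [0.0, 0.0, -1.0]]
wrist_force: [1.2, 0.6, 0.6]
gripper_width: 1.0
gripper_force: 0.0
```

Emit:
apply_moves([
  [[0.03,0.028,0],0],
  [[0.03,0.028,0],0],
  [[0.03,0.028,0],0],
  [[0.03,0.028,0],0],
  [[0.03,0.028,0],0],
])

```text
time_s: 3.53
tcp_pos: [0.3903, 0.3816, 0.2229]
ee_rot: [[1.0, 0.001, 0.0], [0.001, -1.0, 0.001], [0.0, -0.001, -1.0]]
wrist_force: [0.6, 0.9, -0.5]
gripper_width: 1.003
gripper_force: 0.0
```

```bash
cat >> h.py <<'E'
def look(names,tag):
    p=imaging.capture('wrist');cv2.imwrite(f'pics/{tag}.png',p['frame']);s=r.sense()
    print(round(s['time_s'],2),'tcp',np.round(s['tcp_pos'],4),'eye',np.round(p['eye'],3))
    for t in names:
        for d in models.place_of(p,t):
            uv=np.array(d['at'])*[512,384];print(t,round(d['confidence'],2),uv.round(1).tolist(),onz(p,uv,0).round(4)[:2])
        for c in models.cut_out(p,t):
            print('   cut',round(c['confidence'],2),(np.array(c['extent'])*[512,384,512,384]).round(1).tolist())
    return p
E
python3 - <<'E'
from h import *
p=look(['drip_dish','coarse_strainer','spare_strainer'],'w1');print(np.round(r.sense()['ee_rot'],3).tolist())
E
```

```text
3.58 tcp [0.3939 0.3772 0.2229] eye [0.47  0.381 0.386]
drip_dish 0.84 [293.7, 116.3] [0.462 0.329]
   cut 0.93 [257.8, 76.8, 75.4, 81.7]
coarse_strainer 0.58 [42.0, 141.3] [0.4269 0.6883]
   cut 0.72 [1.4, 111.7, 61.8, 66.2]
   cut 0.62 [351.0, 0.0, 29.9, 9.9]
spare_strainer 0.67 [440.8, 119.1] [0.4585 0.1232]
   cut 0.61 [426.7, 95.3, 61.9, 50.7]
[[1.0, 0.002, 0.0], [0.002, -1.0, 0.0], [0.0, -0.0, -1.0]]
```

View pics/w1.png

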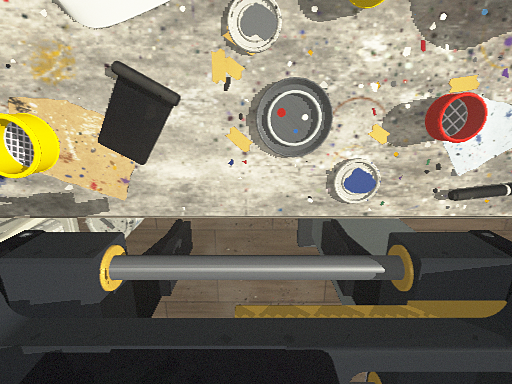

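The wrist view shows the dish with its bright ring at (293,117), the red strainer at (456,118), the large yellow one at the left edge, and an uncluttered bench. I'll survey on the way to the pot, with a second view of each thing.

```bash
cat >> h.py <<'E'
import pickle,os
from scipy.optimize import least_squares
M={'drip_dish':[(.052,0),(.052,.010)],'pot':[(.028,0),(.030,.004),(.030,.060)],'dust_lid':[(.0215,0),(.031,.009),(.031,.015),(.011,.040)],
 'paint_cup':[(.05,0),(.07,.085)]}
for t in['fine_strainer','coarse_strainer','spare_strainer']:M[t]=[(.0215,0),(.024,.008),(.030,.012),(.030,.042)]
A_=np.linspace(0,2*np.pi,60,endpoint=False)
def grab(names,near,cam='wrist',F='views.pkl'):
    V=pickle.load(open(F,'rb')) if os.path.exists(F) else {}
    p=imaging.capture(cam);q={k:p[k] for k in['intrinsics','eye','orientation']};s=r.sense()
    print(round(s['time_s'],2),'tcp',np.round(s['tcp_pos'],4))
    for t in names:
        best=None
        for c in models.cut_out(p,t):
            m=c['region'].astype(np.uint8);k=cv2.moments(m,True)
            if k['m00']<30: continue
            X=onz(p,(k['m10']/k['m00'],k['m01']/k['m00']),.02)
            d=np.hypot(*(X[:2]-near[t]))
            if d<.08 and (best is None or d<best[0]): best=(d,m,X)
        if best: V.setdefault(t,[]).append((q,best[1]));print(t,best[2][:2].round(3))
        else: print(t,'missed')
    pickle.dump(V,open(F,'wb'));return p
def hull(q,X,circ):
    P=np.array([[X[0]+a*np.cos(u),X[1]+a*np.sin(u),X[2]+z] for a,z in circ for u in A_])
    c=(P-q['eye'])@np.array(q['orientation'])@np.array(q['intrinsics']).T
    return cv2.convexHull((c[:,:2]/c[:,2:]).astype(np.float32))
def fit(t,views,x0,z=None):
    C=[]
    for q,m in views:
        cs,_=cv2.findContours(m,cv2.RETR_EXTERNAL,cv2.CHAIN_APPROX_NONE)
        c=cv2.convexHull(max(cs,key=cv2.contourArea)) if 0 else max(cs,key=cv2.contourArea)
        c=c[:,0].astype(float);c=c[(c[:,0]>2)&(c[:,0]<509)&(c[:,1]>2)&(c[:,1]<381)];C.append((q,c))
    def res(x):
        X=[x[0],x[1],x[2] if z is None else z]
        return np.concatenate([[cv2.pointPolygonTest(h,(float(a),float(b)),True)-.5 for a,b in c] for q,c in C for h in[hull(q,X,M[t])]])
    s=least_squares(res,list(x0)+([0.] if z is None else []),loss='soft_l1',diff_step=1e-3,x_scale=.01)
    return s.x,np.sqrt(np.mean(res(s.x)**2))
N={'drip_dish':(.457,.325),'pot':(.438,-.22),'fine_strainer':(.457,-.024),'coarse_strainer':(.62,.248),'spare_strainer':(.456,.122),'dust_lid':(.557,-.296),'paint_cup':(.638,.02)}
E
python3 - <<'E'
from h import *
grab(['drip_dish'],N)
E
```

```text
3.93 tcp [0.3884 0.3841 0.2226]
drip_dish [0.462 0.331]
```

Emit:
apply_moves([
  [[0.008,0.039,0],0],
  [[0.008,0.039,0],0],
  [[0.008,0.039,0],0],
  [[0.008,0.039,0],0],
  [[0.008,0.039,0],0],
])

```text
time_s: 4.4
tcp_pos: [0.4289, 0.1875, 0.2227]
ee_rot: [[1.0, 0.004, 0.0], [0.004, -1.0, 0.0], [0.0, -0.0, -1.0]]
wrist_force: [0.5, -0.6, 0.9]
gripper_width: 1.0
gripper_force: 0.0
```

Run:
```python
from h import *
grab(['drip_dish','coarse_strainer','fine_strainer','spare_strainer'],N)
```

```text
4.45 tcp [0.4285 0.1821 0.2226]
drip_dish missed
coarse_strainer [0.614 0.252]
fine_strainer [ 0.459 -0.034]
spare_strainer [0.461 0.122]
```

Emit:
apply_moves([
  [[0,0.039,0],0],
  [[0,0.039,0],0],
  [[0,0.039,0],0],
  [[0,0.039,0],0],
  [[0,0.039,0],0],
])

```text
time_s: 5.07
tcp_pos: [0.4297, -0.0066, 0.2227]
ee_rot: [[1.0, 0.005, 0.001], [0.005, -1.0, 0.0], [0.001, -0.0, -1.0]]
wrist_force: [0.8, -0.4, 0.0]
gripper_width: 0.995
gripper_force: 0.0
```

Run:
```python
from h import *
grab(['drip_dish','coarse_strainer','fine_strainer','spare_strainer','pot','dust_lid'],N)
```

```text
5.12 tcp [ 0.4286 -0.0115  0.2225]
drip_dish [0.46  0.311]
coarse_strainer [0.614 0.256]
fine_strainer [ 0.46  -0.029]
spare_strainer [0.461 0.128]
pot [ 0.441 -0.231]
dust_lid [ 0.563 -0.295]
```

Emit:
apply_moves([
  [[0,0.035,0],0],
  [[0,0.035,0],0],
  [[0,0.035,0],0],
  [[0,0.035,0],0],
  [[0,0.035,0],0],
])

```text
time_s: 5.83
tcp_pos: [0.4304, -0.1818, 0.2227]
ee_rot: [[1.0, 0.005, 0.001], [0.005, -1.0, -0.0], [0.001, 0.0, -1.0]]
wrist_force: [1.9, 0.1, -0.7]
gripper_width: 0.995
gripper_force: 0.0
```

Run:
```python
from h import *
p=grab(['fine_strainer','pot','dust_lid'],N);cv2.imwrite('pics/w2.png',p['frame'])
V=pickle.load(open('views.pkl','rb'))
for t in V:
    x,e=fit(t,V[t],N[t]);x0,e0=fit(t,V[t],N[t],0.)
    print(t,len(V[t]),'free z',x.round(4),round(e,2),'z=0',x0.round(4),round(e0,2),'single',[fit(t,[v],N[t],0.)[0].round(4).tolist() for v in V[t]])
```

```text
5.88 tcp [ 0.4304 -0.186   0.2225]
fine_strainer [ 0.46  -0.023]
pot [ 0.438 -0.222]
dust_lid [ 0.563 -0.298]
drip_dish 2 free z [0.4597 0.3308 0.006 ] 0.77 z=0 [0.4594 0.3304] 1.57 single [[0.4596, 0.3296], [0.4592, 0.3358]]
coarse_strainer 2 free z [0.6184 0.25   0.0012] 0.45 z=0 [0.6186 0.2505] 0.49 single [[0.6185, 0.2502], [0.6187, 0.2509]]
fine_strainer 3 free z [ 4.609e-01 -2.800e-02  3.000e-04] 0.68 z=0 [ 0.4608 -0.028 ] 0.69 single [[0.4601, -0.0282], [0.4615, -0.0282], [0.4611, -0.0278]]
spare_strainer 2 free z [ 0.4615  0.1241 -0.0005] 0.41 z=0 [0.4615 0.1241] 0.42 single [[0.4617, 0.1242], [0.4614, 0.124]]
pot 2 free z [ 0.4433 -0.2193  0.0005] 0.45 z=0 [ 0.4432 -0.2195] 0.45 single [[0.4434, -0.2195], [0.4429, -0.2194]]
dust_lid 2 free z [ 5.629e-01 -3.003e-01  2.000e-04] 0.63 z=0 [ 0.5629 -0.3004] 0.63 single [[0.5629, -0.3007], [0.563, -0.3003]]
```

View pics/w2.png

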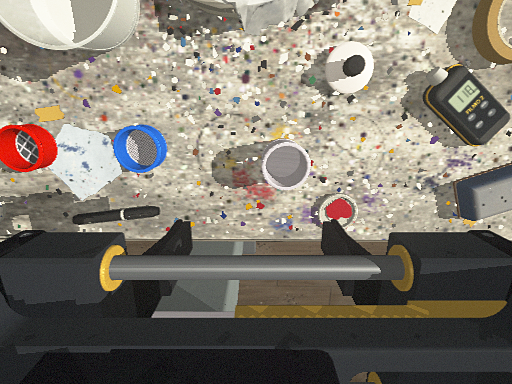

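The wrist view shows the pot at (286,165), the lid with its black knob at (350,67), and the blue strainer at (139,148). The fits agree to about 1 mm and all z values are near 0. Approaching the pot.

Emit:
apply_moves([
  [[0.013,0.033,0],0],
  [[0,0,0.0365],0],
  [[0,0,0.0365],0],
  [[0,0,0.0365],0],
  [[0,0,0.0365],0],
])

```text
time_s: 6.45
tcp_pos: [0.4435, -0.2128, 0.0756]
ee_rot: [[1.0, 0.004, 0.002], [0.004, -1.0, -0.0], [0.002, 0.0, -1.0]]
wrist_force: [0.6, -0.0, -0.7]
gripper_width: 1.002
gripper_force: 0.0
```

Emit:
apply_moves([
  [[0,0,0],0],
  [[0,0,0],0],
])

```text
time_s: 6.62
tcp_pos: [0.4424, -0.2132, 0.0757]
ee_rot: [[1.0, 0.004, -0.004], [0.004, -1.0, 0.0], [-0.004, -0.0, -1.0]]
wrist_force: [0.2, -0.2, 0.4]
gripper_width: 1.001
gripper_force: 0.0
```

Emit:
apply_moves([
  [[0.001,0.006,0],0],
  [[0,0,0.024],0],
  [[0,0,0.024],0],
  [[0,0,0],0],
  [[0,0,0],0],
])

```text
time_s: 7.03
tcp_pos: [0.4449, -0.221, 0.0302]
ee_rot: [[1.0, 0.002, 0.002], [0.002, -1.0, -0.001], [0.002, 0.001, -1.0]]
wrist_force: [-0.1, 0.3, 0.8]
gripper_width: 0.999
gripper_force: 0.0
```

Emit:
apply_moves([
  [[0,0,0],0],
  [[0,0,0],0],
  [[0,0,0],0],
  [[0,0,0],0],
  [[0,0,0],0],
], hand=0.05)

```text
time_s: 7.45
tcp_pos: [0.444, -0.2208, 0.0293]
ee_rot: [[1.0, 0.001, 0.001], [0.001, -1.0, -0.0], [0.001, 0.0, -1.0]]
wrist_force: [-0.5, 1.9, 2.3]
gripper_width: 0.707
gripper_force: 1.1
```

Emit:
apply_moves([
  [[0,0,0],0],
  [[0,0,0],0],
  [[0,0,-0.03],0],
  [[0,0,-0.04],0],
  [[0,0,-0.04],0],
])

```text
time_s: 7.87
tcp_pos: [0.4423, -0.2207, 0.1386]
ee_rot: [[1.0, 0.001, -0.004], [0.001, -1.0, 0.001], [-0.004, -0.001, -1.0]]
wrist_force: [1.7, -0.4, -1.7]
gripper_width: 0.677
gripper_force: 30.0
```

Emit:
apply_moves([
  [[0,-0.03,0],0],
  [[0,-0.04,0],0],
  [[0,-0.04,0],0],
  [[0,-0.04,0],0],
  [[0,-0.04,0],0],
])

```text
time_s: 8.28
tcp_pos: [0.4427, -0.0294, 0.1383]
ee_rot: [[1.0, -0.0, -0.0], [-0.0, -1.0, -0.0], [-0.0, 0.0, -1.0]]
wrist_force: [0.7, 0.1, -2.0]
gripper_width: 0.672
gripper_force: 30.0
```

Emit:
apply_moves([
  [[0,-0.04,0],0],
  [[0,-0.04,0],0],
  [[0,-0.04,0],0],
  [[0,-0.04,0],0],
  [[0,-0.04,0],0],
])

```text
time_s: 8.7
tcp_pos: [0.4425, 0.1709, 0.1383]
ee_rot: [[1.0, 0.001, -0.001], [0.001, -1.0, -0.0], [-0.001, 0.0, -1.0]]
wrist_force: [0.6, 0.2, -1.3]
gripper_width: 0.677
gripper_force: 30.0
```

Emit:
apply_moves([
  [[0,-0.03,0],0],
  [[0,0,0],0],
  [[0,0,0],0],
])

```text
time_s: 8.95
tcp_pos: [0.4428, 0.2004, 0.1378]
ee_rot: [[1.0, 0.003, -0.001], [0.003, -1.0, -0.001], [-0.001, 0.001, -1.0]]
wrist_force: [-0.4, -1.1, -0.9]
gripper_width: 0.674
gripper_force: 30.0
```

Run:
```python
from h import *
p=grab(['drip_dish'],N);cv2.imwrite('pics/w3.png',p['frame'])
V=pickle.load(open('views.pkl','rb'))['drip_dish'];print(fit('drip_dish',V[-1:],N['drip_dish'],0.))
print(r.sense()['gripper_width'])
```

```text
9.0 tcp [0.4426 0.1992 0.1378]
drip_dish [0.464 0.326]
(array([0.45919991, 0.33148386]), np.float64(0.719693338368705))
0.6764088021220354
```

View pics/w3.png

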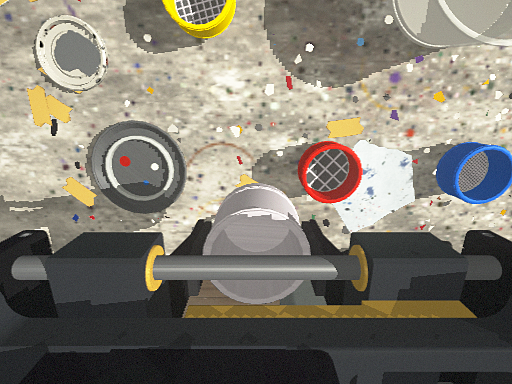

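The view shows the pot upright in the fingers, the dish at (137,166), the red strainer at (331,172), the blue at (480,172) and the yellow at (200,10). Going over the dish.

Emit:
apply_moves([
  [[0.004,-0.033,0],0],
  [[0.004,-0.033,0],0],
  [[0.004,-0.033,0],0],
  [[0.005,-0.032,0],0],
  [[0,0,0],0],
])

```text
time_s: 9.47
tcp_pos: [0.4622, 0.3339, 0.1385]
ee_rot: [[1.0, 0.003, 0.003], [0.003, -1.0, 0.002], [0.003, -0.002, -1.0]]
wrist_force: [0.4, -0.3, -0.5]
gripper_width: 0.679
gripper_force: 30.0
```

Emit:
apply_moves([
  [[0,0,0.025],0],
  [[0,0,0.025],0],
  [[0,0,0.02],0],
  [[0,0,0],0],
  [[0,0,0],0],
])

```text
time_s: 9.88
tcp_pos: [0.4602, 0.3283, 0.0678]
ee_rot: [[1.0, -0.001, -0.002], [-0.001, -1.0, -0.003], [-0.002, 0.003, -1.0]]
wrist_force: [0.1, 0.6, -0.2]
gripper_width: 0.676
gripper_force: 30.0
```

Run:
```python
from h import *
N['pot']=(.46,.331)
F='v2.pkl'
p=grab(['drip_dish','pot'],N,F=F);cv2.imwrite('pics/w4.png',p['frame'])
for c in('side','top'):grab(['drip_dish','pot'],N,c,F)
V=pickle.load(open(F,'rb'));print({t:len(v) for t,v in V.items()})
for v in V['pot']:print(fit('pot',[v],N['pot'],.04))
```

```text
9.93 tcp [0.461  0.3295 0.0692]
drip_dish missed
pot [0.433 0.328]
10.08 tcp [0.4612 0.3307 0.0703]
drip_dish [0.462 0.301]
pot [0.454 0.41 ]
10.23 tcp [0.4607 0.3306 0.0697]
drip_dish [0.421 0.33 ]
pot [0.445 0.326]
{'pot': 3, 'drip_dish': 2}
(array([0.45922931, 0.32746548]), np.float64(18.246761711689494))
(array([0.45840929, 0.34212295]), np.float64(2.2952397138158966))
(array([0.45938781, 0.33003143]), np.float64(0.8522090315797258))
```

View pics/w4.png

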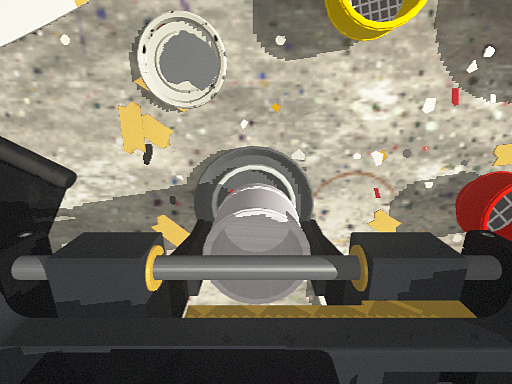

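The pot hangs just over the dish, with the dish centre at column 253 and the pot at 257. That matches the TCP lag at that instant. Lowering.

Emit:
apply_moves([
  [[-0.001,0,0.01],0],
  [[0,0,0.01],0],
  [[0,0,0.008],0],
  [[0,0,0.004],0],
  [[0,0,0.003],0],
])

```text
time_s: 10.75
tcp_pos: [0.4584, 0.3293, 0.0332]
ee_rot: [[1.0, 0.001, -0.002], [0.001, -1.0, -0.004], [-0.002, 0.003, -1.0]]
wrist_force: [-8.7, -3.8, 21.3]
gripper_width: 0.681
gripper_force: 30.0
```

Emit:
apply_moves([
  [[0,0,0.002],0],
  [[0,0,0],0],
  [[0,0,0],0],
])

```text
time_s: 11.0
tcp_pos: [0.4584, 0.3293, 0.0332]
ee_rot: [[1.0, 0.001, -0.001], [0.001, -1.0, -0.002], [-0.001, 0.002, -1.0]]
wrist_force: [-5.6, -3.3, 14.2]
gripper_width: 0.677
gripper_force: 30.0
```

Emit:
apply_moves([
  [[0,0,0],0],
  [[0,0,0],0],
  [[0,0,0],0],
  [[0,0,0],0],
  [[0,0,0],0],
], hand=0.087)

```text
time_s: 11.42
tcp_pos: [0.4594, 0.3302, 0.0313]
ee_rot: [[1.0, 0.001, -0.0], [0.001, -1.0, -0.0], [-0.0, 0.0, -1.0]]
wrist_force: [-0.6, 0.5, -0.2]
gripper_width: 0.953
gripper_force: 0.0
```

Emit:
apply_moves([
  [[0,0,-0.03],0],
  [[0,0,-0.04],0],
  [[0,0,-0.04],0],
  [[0,0,-0.04],0],
  [[-0.02,0,-0.03],0],
])

```text
time_s: 11.83
tcp_pos: [0.442, 0.3312, 0.215]
ee_rot: [[1.0, -0.001, 0.005], [-0.001, -1.0, 0.003], [0.005, -0.003, -1.0]]
wrist_force: [0.7, 1.5, -0.0]
gripper_width: 0.994
gripper_force: 0.0
```

Emit:
apply_moves([
  [[-0.02,0,0],0],
  [[0,0,0],0],
])

```text
time_s: 12.0
tcp_pos: [0.4177, 0.3306, 0.214]
ee_rot: [[1.0, 0.002, 0.002], [0.002, -1.0, 0.004], [0.002, -0.004, -1.0]]
wrist_force: [-0.3, -0.7, -1.1]
gripper_width: 1.0
gripper_force: 0.0
```

Run:
```python
from h import *
N['pot']=(.46,.331)
F='v3.pkl'
p=grab(['pot'],N,F=F);cv2.imwrite('pics/w5.png',p['frame'])
grab(['pot','fine_strainer'],N,'top',F)
V=pickle.load(open(F,'rb'))
for v in V['pot']:print(fit('pot',[v],N['pot'],.004),fit('pot',[v],N['pot']))
for v in V['fine_strainer']:print(fit('fine_strainer',[v],N['fine_strainer'],0))
```

```text
12.05 tcp [0.4183 0.3303 0.2126]
pot [0.454 0.328]
12.15 tcp [0.4191 0.33   0.2109]
pot missed
fine_strainer [ 0.457 -0.028]
(array([0.45783528, 0.32827557]), np.float64(0.636697148059293)) (array([0.4585973 , 0.328296  , 0.00989581]), np.float64(0.4084683042508897))
(array([ 0.4561917 , -0.02679275]), np.float64(0.25866144546906616))
```

View pics/w5.png

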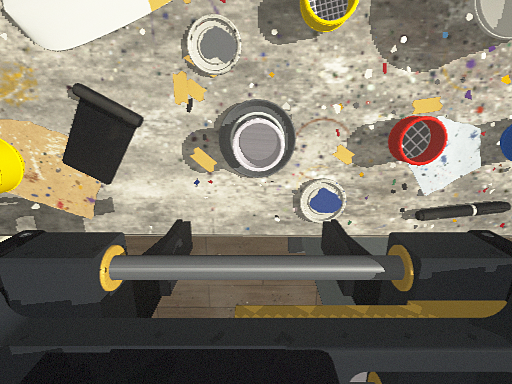

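The view shows the pot inside the bright ring at (259,142), upright, with the fingers clear. The contact height, 4 mm above the bench grasp, also means it is seated. Now the blue strainer, with another pot view on the way.

Emit:
apply_moves([
  [[0,0.036,0],0],
  [[0,0.036,0],0],
  [[0,0.036,0],0],
  [[0,0,0],0],
  [[0,0,0],0],
])

```text
time_s: 12.67
tcp_pos: [0.4197, 0.2205, 0.211]
ee_rot: [[1.0, -0.002, -0.001], [-0.002, -1.0, -0.001], [-0.001, 0.001, -1.0]]
wrist_force: [0.5, 0.4, 0.1]
gripper_width: 1.002
gripper_force: 0.0
```

Run:
```python
from h import *
N['pot']=(.46,.331)
F='v3.pkl'
p=grab(['pot','coarse_strainer'],N,F=F)
V=pickle.load(open(F,'rb'))
print(fit('pot',V['pot'][1:],N['pot'],.004),fit('pot',V['pot'],N['pot'],.004),fit('pot',V['pot'],N['pot']))
```

```text
12.72 tcp [0.4199 0.2217 0.2111]
pot [0.456 0.338]
coarse_strainer missed
(array([0.45806607, 0.32871128]), np.float64(0.507370517140867)) (array([0.45800032, 0.32849278]), np.float64(0.5887665437589089)) (array([0.45814686, 0.32823261, 0.00554812]), np.float64(0.5540822469977724))
```

Emit:
apply_moves([
  [[0.008,0.036,0],0],
  [[0.008,0.036,0],0],
  [[0.008,0.036,0],0],
  [[0.008,0.036,0],0],
  [[0.008,0.036,0],0],
])

```text
time_s: 13.23
tcp_pos: [0.4601, 0.0417, 0.2114]
ee_rot: [[1.0, 0.003, -0.0], [0.003, -1.0, -0.0], [-0.0, 0.0, -1.0]]
wrist_force: [0.5, -0.3, 0.6]
gripper_width: 1.0
gripper_force: 0.0
```

Emit:
apply_moves([
  [[0.002,0.036,0],0],
  [[0,0.036,0],0],
  [[0,0,0.03],0],
  [[0,0,0.035],0],
  [[0,0,0.035],0],
])

```text
time_s: 13.65
tcp_pos: [0.4629, -0.0297, 0.1109]
ee_rot: [[1.0, 0.0, 0.003], [0.0, -1.0, 0.001], [0.003, -0.001, -1.0]]
wrist_force: [1.8, 0.9, -0.1]
gripper_width: 0.996
gripper_force: 0.0
```

Emit:
apply_moves([
  [[0,0,0],0],
  [[0,0,0],0],
])

```text
time_s: 13.82
tcp_pos: [0.4613, -0.0296, 0.1105]
ee_rot: [[1.0, 0.002, -0.004], [0.002, -1.0, -0.002], [-0.004, 0.002, -1.0]]
wrist_force: [1.2, -0.8, -0.1]
gripper_width: 1.003
gripper_force: 0.0
```

Emit:
apply_moves([
  [[0,-0.0015,0.03],0],
  [[0,0,0.03],0],
  [[0,0,0.02],0],
  [[0,0,0.016],0],
  [[0,0,0],0],
])

```text
time_s: 14.23
tcp_pos: [0.462, -0.0277, 0.0149]
ee_rot: [[1.0, 0.002, -0.002], [0.002, -1.0, -0.001], [-0.002, 0.001, -1.0]]
wrist_force: [-0.3, 0.0, 0.2]
gripper_width: 0.999
gripper_force: 0.0
```

Emit:
apply_moves([
  [[0,0,0],0],
  [[0,0,0],0],
  [[0,0,0],0],
  [[0,0,0],0],
  [[0,0,0],0],
], hand=0.05)

```text
time_s: 14.65
tcp_pos: [0.4623, -0.0281, 0.0166]
ee_rot: [[1.0, 0.001, 0.002], [0.001, -1.0, 0.001], [0.002, -0.001, -1.0]]
wrist_force: [0.9, 1.6, 0.7]
gripper_width: 0.708
gripper_force: 0.6
```

Emit:
apply_moves([
  [[0,0,0],0],
  [[0,0,0],0],
  [[0,0,0],0],
])

```text
time_s: 14.9
tcp_pos: [0.4623, -0.028, 0.0166]
ee_rot: [[1.0, 0.001, 0.002], [0.001, -1.0, 0.0], [0.002, -0.0, -1.0]]
wrist_force: [-1.3, 1.1, 7.3]
gripper_width: 0.688
gripper_force: 30.0
```

Emit:
apply_moves([
  [[0,0,-0.025],0],
  [[0,0,-0.04],0],
  [[0,0,-0.04],0],
  [[0,0,-0.035],0],
  [[0,-0.036,0],0],
])

```text
time_s: 15.32
tcp_pos: [0.4656, 0.0058, 0.1628]
ee_rot: [[1.0, -0.004, 0.014], [-0.004, -1.0, 0.002], [0.014, -0.002, -1.0]]
wrist_force: [1.2, 1.3, 0.0]
gripper_width: 0.69
gripper_force: 30.0
```

Emit:
apply_moves([
  [[0,-0.04,0],0],
  [[0,-0.04,0],0],
  [[0,-0.04,0],0],
  [[0,-0.04,0],0],
  [[0,-0.04,0],0],
])

```text
time_s: 15.73
tcp_pos: [0.4606, 0.2093, 0.1557]
ee_rot: [[1.0, 0.001, -0.0], [0.001, -1.0, 0.0], [-0.0, -0.0, -1.0]]
wrist_force: [0.4, -0.5, -0.9]
gripper_width: 0.689
gripper_force: 30.0
```

Emit:
apply_moves([
  [[0,0,0],0],
  [[0,0,0],0],
  [[0,0,0],0],
])

```text
time_s: 15.98
tcp_pos: [0.4606, 0.2074, 0.1551]
ee_rot: [[1.0, 0.001, -0.001], [0.001, -1.0, -0.001], [-0.001, 0.001, -1.0]]
wrist_force: [-0.8, -0.5, -0.7]
gripper_width: 0.689
gripper_force: 30.0
```

Run:
```python
from h import *
N['pot']=(.46,.331)
F='v3.pkl'
p=grab(['pot'],N,F=F);cv2.imwrite('pics/w6.png',p['frame'])
V=pickle.load(open(F,'rb'))
print(fit('pot',V['pot'][-1:],N['pot'],.004),fit('pot',V['pot'],N['pot'],.004),fit('pot',V['pot'],N['pot']))
```

```text
16.03 tcp [0.4608 0.2068 0.1552]
pot [0.452 0.34 ]
(array([0.45814936, 0.3285532 ]), np.float64(0.5142470942930812)) (array([0.45807069, 0.32852578]), np.float64(0.5640114303826975)) (array([0.4581378 , 0.32841592, 0.00437287]), np.float64(0.5600996456074673))
```

View pics/w6.png

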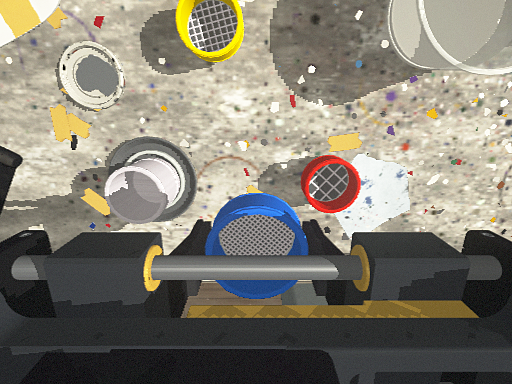

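The view shows the blue strainer held upright at (257,243), the pot in the dish at (143,193), fitted at z 4 mm, and the red one undisturbed at (331,183).

Emit:
apply_moves([
  [[-0.0015,-0.04,0],0],
  [[0,-0.04,0],0],
  [[0,-0.04,0],0],
  [[0,-0.0015,0],0],
  [[0,0,0],0],
])

```text
time_s: 16.5
tcp_pos: [0.4599, 0.3298, 0.1551]
ee_rot: [[1.0, 0.001, -0.0], [0.001, -1.0, -0.0], [-0.0, 0.0, -1.0]]
wrist_force: [0.6, -0.7, -0.8]
gripper_width: 0.69
gripper_force: 30.0
```

Emit:
apply_moves([
  [[0,0,0.03],0],
  [[0,0,0.03],0],
  [[0,0,0.005],0],
  [[0,0,0],0],
  [[0,0,0],0],
])

```text
time_s: 16.92
tcp_pos: [0.4606, 0.3284, 0.0916]
ee_rot: [[1.0, -0.0, 0.001], [-0.0, -1.0, 0.0], [0.001, -0.0, -1.0]]
wrist_force: [1.1, -0.4, -0.8]
gripper_width: 0.691
gripper_force: 30.0
```

Emit:
apply_moves([
  [[0,0,0],0],
  [[0,0,0],0],
])

```text
time_s: 17.08
tcp_pos: [0.4607, 0.3297, 0.0925]
ee_rot: [[1.0, 0.0, 0.003], [0.0, -1.0, 0.003], [0.003, -0.003, -1.0]]
wrist_force: [-0.0, 0.7, -1.3]
gripper_width: 0.695
gripper_force: 30.0
```

Emit:
apply_moves([
  [[-0.001,0.0005,0.008],0],
  [[0,0,0.006],0],
  [[0,0,0.005],0],
  [[0,0,0.003],0],
  [[0,0,0],0],
])

```text
time_s: 17.5
tcp_pos: [0.4588, 0.3288, 0.0687]
ee_rot: [[1.0, 0.001, 0.0], [0.001, -1.0, -0.0], [0.0, 0.0, -1.0]]
wrist_force: [-0.0, 0.1, 2.7]
gripper_width: 0.689
gripper_force: 30.0
```

Emit:
apply_moves([
  [[0,0,0.0015],0],
  [[0,0,0.001],0],
  [[0,0,0],0],
])

```text
time_s: 17.75
tcp_pos: [0.4591, 0.3289, 0.0686]
ee_rot: [[1.0, 0.002, 0.001], [0.002, -1.0, -0.0], [0.001, 0.0, -1.0]]
wrist_force: [-4.5, -3.3, 15.0]
gripper_width: 0.685
gripper_force: 30.0
```

Emit:
apply_moves([
  [[0,0,0],0],
  [[0,0,0],0],
  [[0,0,0],0],
  [[0,0,0],0],
  [[0,0,0],0],
], hand=0.087)

```text
time_s: 18.17
tcp_pos: [0.4586, 0.3285, 0.0655]
ee_rot: [[1.0, 0.001, -0.001], [0.001, -1.0, -0.001], [-0.001, 0.001, -1.0]]
wrist_force: [0.2, 0.1, -0.2]
gripper_width: 0.957
gripper_force: 0.0
```

Emit:
apply_moves([
  [[0,0,-0.03],0],
  [[0,0,-0.04],0],
  [[0,0,-0.04],0],
  [[0,0,-0.03],0],
  [[0,0.04,0],0],
])

```text
time_s: 18.58
tcp_pos: [0.4633, 0.2954, 0.2132]
ee_rot: [[1.0, 0.007, 0.014], [0.007, -1.0, 0.011], [0.014, -0.011, -1.0]]
wrist_force: [2.0, 0.0, 0.7]
gripper_width: 0.994
gripper_force: 0.0
```

Emit:
apply_moves([
  [[0,0.04,0],0],
  [[0,0,0],0],
  [[0,0,0],0],
])

```text
time_s: 18.83
tcp_pos: [0.4587, 0.247, 0.2063]
ee_rot: [[1.0, -0.002, 0.0], [-0.002, -1.0, 0.0], [0.0, -0.0, -1.0]]
wrist_force: [-0.5, -0.3, -0.3]
gripper_width: 0.999
gripper_force: 0.0
```

Run:
```python
from h import *
N['pot']=N['fine_strainer']=(.458,.3285)
F='v4.pkl'
p=grab(['pot','fine_strainer','coarse_strainer'],N,F=F);cv2.imwrite('pics/w7.png',p['frame'])
V=pickle.load(open(F,'rb'))
print(fit('fine_strainer',V['fine_strainer'],N['pot'],.052))
W=pickle.load(open('views.pkl','rb'))['coarse_strainer']
if 'coarse_strainer' in V: print(fit('coarse_strainer',V['coarse_strainer'],N['coarse_strainer'],0),fit('coarse_strainer',V['coarse_strainer']+W,N['coarse_strainer']))
```

```text
18.88 tcp [0.4589 0.2481 0.2061]
pot [0.473 0.315]
fine_strainer missed
coarse_strainer [0.623 0.25 ]Traceback (most recent call last):
  File "<stdin>", line 6, in <module>
KeyError: 'fine_strainer'
```

View pics/w7.png

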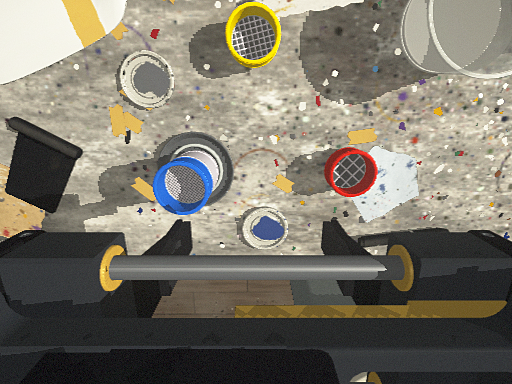

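The blue strainer sits on the pot at (187,186), level. The yellow one is at (254,34). The network missed the blue here, so I'll fit it by colour from the same picture.

```bash
cat >> h.py <<'E'
HS={'fine_strainer':(105,125),'coarse_strainer':(22,34)}
def cmask(im,t,X,p,rad=60):
    h=cv2.cvtColor(im,cv2.COLOR_BGR2HSV);a,b=HS[t]
    m=cv2.inRange(h,(a,110,60),(b,255,255));u=proj(p,X)
    k=np.zeros_like(m);cv2.circle(k,tuple(int(v) for v in u),rad,255,-1);m&=k
    n,l,s,_=cv2.connectedComponentsWithStats(m)
    return (l==1+np.argmax(s[1:,4])).astype(np.uint8)
E
python3 - <<'E'
from h import *
V=pickle.load(open('v4.pkl','rb'));q=V['coarse_strainer'][0][0];im=cv2.imread('pics/w7.png')
m=cmask(im,'fine_strainer',(.458,.3285,.08),q)
print(m.sum(),fit('fine_strainer',[(q,m)],(.458,.3285),.052),fit('fine_strainer',[(q,m)],(.458,.3285),.056))
W=pickle.load(open('views.pkl','rb'))['coarse_strainer'];c=N['coarse_strainer']
print(fit('coarse_strainer',V['coarse_strainer'],c,0),fit('coarse_strainer',V['coarse_strainer']+W,c))
E
```

```text
1508 (array([0.45761831, 0.32811798]), np.float64(0.4624551319468515)) (array([0.45875503, 0.32688668]), np.float64(0.6058546781114964))
(array([0.61840163, 0.24992193]), np.float64(0.6393894716668768)) (array([0.61822511, 0.24995269, 0.00126985]), np.float64(0.549772591463635))
```

Emit:
apply_moves([
  [[0.04,0,0],0],
  [[0.04,0,0],0],
  [[0.04,0,0],0],
  [[0.039,0,0],0],
  [[0,0,0],0],
])

```text
time_s: 19.45
tcp_pos: [0.6233, 0.2494, 0.2022]
ee_rot: [[1.0, -0.001, -0.0], [-0.001, -1.0, -0.002], [-0.0, 0.002, -1.0]]
wrist_force: [0.2, 1.0, -0.0]
gripper_width: 1.0
gripper_force: 0.0
```

Emit:
apply_moves([
  [[0,0,0.035],0],
  [[0,0,0.035],0],
  [[0,0,0.03],0],
  [[0,0,0],0],
  [[0,0,0],0],
])

```text
time_s: 19.87
tcp_pos: [0.617, 0.2489, 0.1041]
ee_rot: [[1.0, 0.002, -0.003], [0.002, -1.0, -0.003], [-0.004, 0.003, -1.0]]
wrist_force: [0.8, -0.8, 1.4]
gripper_width: 1.001
gripper_force: 0.0
```

Emit:
apply_moves([
  [[0.001,-0.001,0.03],0],
  [[0,0,0.03],0],
  [[0,0,0.02],0],
  [[0,0,0.008],0],
  [[0,0,0],0],
])

```text
time_s: 20.28
tcp_pos: [0.6191, 0.2503, 0.0181]
ee_rot: [[1.0, 0.002, -0.0], [0.002, -1.0, -0.001], [-0.0, 0.001, -1.0]]
wrist_force: [-0.7, 0.0, 0.4]
gripper_width: 1.003
gripper_force: 0.0
```

Emit:
apply_moves([
  [[0,0,0],0],
  [[0,0,0],0],
  [[0,0,0],0],
  [[0,0,0],0],
  [[0,0,0],0],
], hand=0.05)

```text
time_s: 20.7
tcp_pos: [0.6193, 0.2502, 0.0193]
ee_rot: [[1.0, 0.001, 0.002], [0.001, -1.0, 0.001], [0.002, -0.001, -1.0]]
wrist_force: [-0.1, 0.7, -0.2]
gripper_width: 0.707
gripper_force: 0.6
```

Emit:
apply_moves([
  [[0,0,0],0],
  [[0,0,0],0],
  [[0,0,0],0],
])

```text
time_s: 20.95
tcp_pos: [0.6193, 0.2502, 0.0192]
ee_rot: [[1.0, 0.001, 0.002], [0.001, -1.0, 0.001], [0.002, -0.001, -1.0]]
wrist_force: [-1.0, -0.1, 6.4]
gripper_width: 0.69
gripper_force: 30.0
```

Emit:
apply_moves([
  [[0,0,-0.025],0],
  [[0,0,-0.04],0],
  [[0,0,-0.04],0],
  [[0,0,-0.04],0],
  [[0,0,-0.035],0],
])

```text
time_s: 21.37
tcp_pos: [0.6187, 0.2496, 0.2002]
ee_rot: [[1.0, 0.001, 0.001], [0.001, -1.0, 0.0], [0.001, -0.0, -1.0]]
wrist_force: [0.7, 1.5, -0.8]
gripper_width: 0.686
gripper_force: 30.0
```

Emit:
apply_moves([
  [[-0.032,-0.0156,0],0],
  [[-0.032,-0.0156,0],0],
  [[-0.032,-0.0156,0],0],
  [[-0.032,-0.0156,0],0],
  [[-0.032,-0.0156,0],0],
])

```text
time_s: 21.78
tcp_pos: [0.4569, 0.3276, 0.1973]
ee_rot: [[1.0, -0.0, -0.001], [-0.0, -1.0, -0.001], [-0.001, 0.001, -1.0]]
wrist_force: [-0.1, 0.4, -0.1]
gripper_width: 0.687
gripper_force: 30.0
```

Emit:
apply_moves([
  [[0,0,0],0],
  [[0,0,0],0],
  [[0,0,0],0],
])

```text
time_s: 22.03
tcp_pos: [0.4586, 0.3277, 0.1978]
ee_rot: [[1.0, 0.001, -0.0], [0.001, -1.0, -0.0], [-0.0, 0.0, -1.0]]
wrist_force: [-0.5, 1.0, -0.1]
gripper_width: 0.689
gripper_force: 30.0
```

Emit:
apply_moves([
  [[0,-0.0005,0.03],0],
  [[0,0,0.03],0],
  [[0,0,0.013],0],
  [[0,0,0],0],
  [[0,0,0],0],
])

```text
time_s: 22.45
tcp_pos: [0.4597, 0.3274, 0.1243]
ee_rot: [[1.0, -0.001, -0.001], [-0.001, -1.0, -0.002], [-0.001, 0.002, -1.0]]
wrist_force: [1.1, 0.5, 0.9]
gripper_width: 0.685
gripper_force: 30.0
```

Emit:
apply_moves([
  [[0,0,0],0],
  [[0,0,0],0],
])

```text
time_s: 22.62
tcp_pos: [0.46, 0.3288, 0.1265]
ee_rot: [[1.0, 0.0, 0.002], [0.0, -1.0, 0.002], [0.002, -0.002, -1.0]]
wrist_force: [-0.6, -0.1, -0.6]
gripper_width: 0.688
gripper_force: 30.0
```

Emit:
apply_moves([
  [[-0.001,0,0.008],0],
  [[0,0,0.006],0],
  [[0,0,0.005],0],
  [[0,0,0.004],0],
  [[0,0,0],0],
])

```text
time_s: 23.03
tcp_pos: [0.4577, 0.3282, 0.1016]
ee_rot: [[1.0, 0.001, -0.0], [0.001, -1.0, -0.001], [-0.0, 0.001, -1.0]]
wrist_force: [-0.2, -0.2, -0.9]
gripper_width: 0.687
gripper_force: 30.0
```

Emit:
apply_moves([
  [[0,0,0.002],0],
  [[0,0,0.001],0],
  [[0,0,0],0],
])

```text
time_s: 23.28
tcp_pos: [0.4583, 0.3285, 0.1012]
ee_rot: [[1.0, 0.002, 0.002], [0.002, -1.0, 0.0], [0.002, -0.0, -1.0]]
wrist_force: [-2.6, -1.6, 10.5]
gripper_width: 0.691
gripper_force: 30.0
```

Emit:
apply_moves([
  [[0,0,0],0],
  [[0,0,0],0],
  [[0,0,0],0],
  [[0,0,0],0],
  [[0,0,0],0],
], hand=0.087)

```text
time_s: 23.7
tcp_pos: [0.4577, 0.3281, 0.0987]
ee_rot: [[1.0, 0.001, -0.0], [0.001, -1.0, -0.0], [-0.0, 0.0, -1.0]]
wrist_force: [-0.6, -0.2, -1.0]
gripper_width: 0.96
gripper_force: 0.0
```

Emit:
apply_moves([
  [[0,0,-0.03],0],
  [[0,0,-0.04],0],
  [[0,0,-0.035],0],
  [[0,0,-0.02],0],
  [[0,0.04,0],0],
])

```text
time_s: 24.12
tcp_pos: [0.4612, 0.2941, 0.2293]
ee_rot: [[1.0, 0.006, 0.011], [0.006, -1.0, 0.009], [0.011, -0.009, -1.0]]
wrist_force: [1.5, -1.5, 0.8]
gripper_width: 1.0
gripper_force: 0.0
```

Emit:
apply_moves([
  [[0,0.04,0],0],
  [[0,0.04,0],0],
  [[0,0,0],0],
  [[0,0,0],0],
])

```text
time_s: 24.45
tcp_pos: [0.4578, 0.2065, 0.2243]
ee_rot: [[1.0, -0.002, 0.0], [-0.002, -1.0, 0.0], [0.0, -0.0, -1.0]]
wrist_force: [0.3, 0.7, 0.8]
gripper_width: 0.998
gripper_force: 0.0
```

Run:
```python
from h import *
p=imaging.capture('wrist');cv2.imwrite('pics/w8.png',p['frame']);print(r.sense()['tcp_pos'])
m=cmask(p['frame'],'coarse_strainer',(.458,.3285,.11),p)
for z in(.078,.082,.09):print(m.sum(),fit('coarse_strainer',[(p,m)],(.458,.3285),z))
```

```text
[0.45806099 0.20773665 0.22426074]
1963 (array([0.45581269, 0.32962981]), np.float64(0.6115744002027801))
1963 (array([0.45696998, 0.32777101]), np.float64(0.4631198577595497))
1963 (array([0.45931438, 0.32400838]), np.float64(1.0786886866211731))
```

View pics/w8.png

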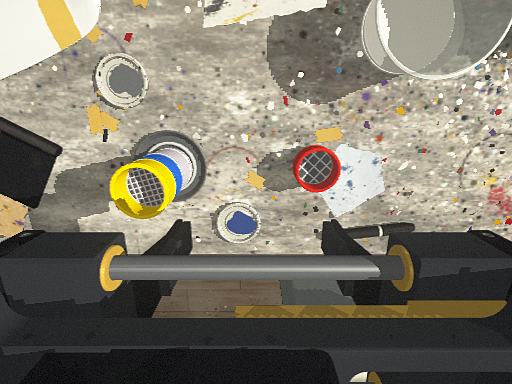

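The yellow strainer is seated on the blue at (144,188), level. The best height fit is 82 mm, as expected. Now the lid.

Emit:
apply_moves([
  [[0.008,0.039,0],0],
  [[0.008,0.039,0],0],
  [[0.008,0.039,0],0],
  [[0.008,0.039,0],0],
  [[0.008,0.039,0],0],
])

```text
time_s: 24.92
tcp_pos: [0.4988, 0.0128, 0.2239]
ee_rot: [[1.0, 0.003, 0.0], [0.003, -1.0, 0.0], [0.0, 0.0, -1.0]]
wrist_force: [0.5, 0.8, 1.1]
gripper_width: 0.995
gripper_force: 0.0
```

Emit:
apply_moves([
  [[0.008,0.039,0],0],
  [[0.008,0.039,0],0],
  [[0.008,0.039,0],0],
  [[0.008,0.039,0],0],
  [[0.008,0.039,0],0],
])

```text
time_s: 25.33
tcp_pos: [0.5394, -0.1827, 0.2237]
ee_rot: [[1.0, 0.003, 0.0], [0.003, -1.0, -0.0], [0.0, 0.0, -1.0]]
wrist_force: [-0.0, 1.1, -0.6]
gripper_width: 0.997
gripper_force: 0.0
```

Emit:
apply_moves([
  [[0.008,0.039,0],0],
  [[0.008,0.039,0],0],
  [[0.008,0.039,0],0],
  [[0,0,0],0],
  [[0,0,0],0],
], hand=0.06)

```text
time_s: 25.75
tcp_pos: [0.5631, -0.3, 0.2222]
ee_rot: [[1.0, -0.001, -0.002], [-0.001, -1.0, 0.001], [-0.002, -0.001, -1.0]]
wrist_force: [0.7, 1.5, -0.7]
gripper_width: 0.731
gripper_force: 0.0
```

Run:
```python
from h import *
p=grab(['dust_lid'],N);print(r.sense()['tcp_pos'])
V=pickle.load(open('views.pkl','rb'))['dust_lid']
print(fit('dust_lid',V[-1:],N['dust_lid'],0),fit('dust_lid',V,N['dust_lid']))
```

```text
25.8 tcp [ 0.5629 -0.2987  0.2226]
dust_lid [ 0.566 -0.301]
[ 0.56279193 -0.29793744  0.22315544]
(array([ 0.56360061, -0.300638  ]), np.float64(0.37224314163821626)) (array([ 0.56310819, -0.30070068, -0.00065736]), np.float64(0.5762500599736406))
```

Emit:
apply_moves([
  [[0.0005,0.001,0.037],0],
  [[0,0,0.037],0],
  [[0,0,0.037],0],
  [[0,0,0.037],0],
  [[0,0,0],0],
])

```text
time_s: 26.27
tcp_pos: [0.5578, -0.2958, 0.0684]
ee_rot: [[1.0, 0.002, -0.015], [0.002, -1.0, 0.006], [-0.015, -0.006, -1.0]]
wrist_force: [-1.5, -0.5, -1.4]
gripper_width: 0.692
gripper_force: 0.0
```

Emit:
apply_moves([
  [[0,0,0],0],
  [[0,0,0],0],
])

```text
time_s: 26.43
tcp_pos: [0.5648, -0.2994, 0.0786]
ee_rot: [[1.0, 0.003, 0.004], [0.003, -1.0, -0.002], [0.004, 0.002, -1.0]]
wrist_force: [0.1, 0.1, 0.5]
gripper_width: 0.691
gripper_force: 0.0
```

Emit:
apply_moves([
  [[-0.0005,0.001,0],0],
  [[0,0,0.015],0],
  [[0,0,0.015],0],
  [[0,0,0.008],0],
  [[0,0,0],0],
])

```text
time_s: 26.85
tcp_pos: [0.562, -0.3006, 0.0381]
ee_rot: [[1.0, 0.001, -0.0], [0.001, -1.0, 0.0], [-0.0, -0.0, -1.0]]
wrist_force: [-0.3, 0.4, 0.1]
gripper_width: 0.692
gripper_force: 0.0
```

Emit:
apply_moves([
  [[0,0,0],0],
  [[0,0,0],0],
  [[0,0,0],0],
])

```text
time_s: 27.1
tcp_pos: [0.5631, -0.301, 0.0395]
ee_rot: [[1.0, 0.001, 0.002], [0.001, -1.0, -0.001], [0.002, 0.001, -1.0]]
wrist_force: [0.2, 0.0, -0.0]
gripper_width: 0.687
gripper_force: 0.0
```

Well aligned. Descending to 20 mm and closing.

Emit:
apply_moves([
  [[0,0,0.008],0],
  [[0,0,0.007],0],
  [[0,0,0.004],0],
  [[0,0,0],0],
  [[0,0,0],0],
])

```text
time_s: 27.52
tcp_pos: [0.5618, -0.3007, 0.0183]
ee_rot: [[1.0, 0.001, -0.001], [0.001, -1.0, 0.0], [-0.001, -0.0, -1.0]]
wrist_force: [0.9, -0.1, -0.1]
gripper_width: 0.691
gripper_force: 0.0
```

Emit:
apply_moves([
  [[0,0,0],0],
  [[0,0,0],0],
  [[0,0,0],0],
  [[0,0,0],0],
  [[0,0,0],0],
], hand=0.012)

```text
time_s: 27.93
tcp_pos: [0.5623, -0.3008, 0.0193]
ee_rot: [[1.0, 0.001, 0.0], [0.001, -1.0, -0.0], [0.0, 0.0, -1.0]]
wrist_force: [-1.0, 0.3, 0.7]
gripper_width: 0.399
gripper_force: 0.0
```

Emit:
apply_moves([
  [[0,0,0],0],
  [[0,0,0],0],
  [[0,0,0],0],
  [[0,0,0],0],
  [[0,0,0],0],
])

```text
time_s: 28.35
tcp_pos: [0.5622, -0.3007, 0.0192]
ee_rot: [[1.0, 0.001, 0.0], [0.001, -1.0, -0.0], [0.0, 0.0, -1.0]]
wrist_force: [-0.1, 0.3, 1.0]
gripper_width: 0.244
gripper_force: 30.0
```

Emit:
apply_moves([
  [[0,0,-0.02],0],
  [[0,0,-0.035],0],
  [[0,0,-0.04],0],
  [[0,0,-0.04],0],
  [[0,0,-0.04],0],
])

```text
time_s: 28.77
tcp_pos: [0.5617, -0.3006, 0.1956]
ee_rot: [[1.0, 0.001, -0.001], [0.001, -1.0, 0.0], [-0.001, -0.0, -1.0]]
wrist_force: [1.2, 0.4, -1.0]
gripper_width: 0.243
gripper_force: 30.0
```

Emit:
apply_moves([
  [[0,0,-0.03],0],
  [[0,0,-0.02],0],
  [[0,-0.015,0],0],
  [[-0.006,-0.035,0],0],
  [[-0.007,-0.039,0],0],
])

```text
time_s: 29.18
tcp_pos: [0.5485, -0.2114, 0.2427]
ee_rot: [[1.0, -0.003, -0.001], [-0.003, -1.0, 0.001], [-0.001, -0.001, -1.0]]
wrist_force: [0.4, 0.5, -0.4]
gripper_width: 0.241
gripper_force: 30.0
```

Emit:
apply_moves([
  [[-0.007,-0.039,0],0],
  [[-0.007,-0.039,0],0],
  [[-0.007,-0.039,0],0],
  [[-0.007,-0.039,0],0],
  [[-0.007,-0.039,0],0],
])

```text
time_s: 29.6
tcp_pos: [0.5124, -0.0148, 0.2431]
ee_rot: [[1.0, 0.001, -0.002], [0.001, -1.0, 0.0], [-0.002, -0.0, -1.0]]
wrist_force: [0.8, 0.4, 0.1]
gripper_width: 0.245
gripper_force: 30.0
```

Emit:
apply_moves([
  [[-0.007,-0.039,0],0],
  [[-0.007,-0.039,0],0],
  [[-0.007,-0.039,0],0],
  [[-0.007,-0.039,0],0],
  [[-0.007,-0.039,0],0],
])

```text
time_s: 30.02
tcp_pos: [0.4772, 0.18, 0.2432]
ee_rot: [[1.0, 0.001, -0.001], [0.001, -1.0, -0.0], [-0.001, 0.0, -1.0]]
wrist_force: [0.9, -0.8, -1.0]
gripper_width: 0.246
gripper_force: 30.0
```

Emit:
apply_moves([
  [[-0.007,-0.035,0],0],
  [[-0.005,-0.02,0],0],
  [[0,0,0],0],
  [[0,0,0],0],
  [[0,0,0],0],
])

```text
time_s: 30.43
tcp_pos: [0.4662, 0.2327, 0.2433]
ee_rot: [[1.0, 0.001, -0.001], [0.001, -1.0, -0.001], [-0.001, 0.001, -1.0]]
wrist_force: [-1.5, -0.4, -0.3]
gripper_width: 0.244
gripper_force: 30.0
```

Run:
```python
from h import *
p=imaging.capture('wrist');cv2.imwrite('pics/w9.png',p['frame']);print(r.sense()['tcp_pos'])
m=cmask(p['frame'],'coarse_strainer',(.458,.3285,.11),p)
print(m.sum(),fit('coarse_strainer',[(p,m)],(.458,.3285),.082))
```

```text
[0.46645491 0.23234161 0.2435184 ]
1538 (array([0.45691917, 0.32760368]), np.float64(0.47757756711821686))
```

View pics/w9.png

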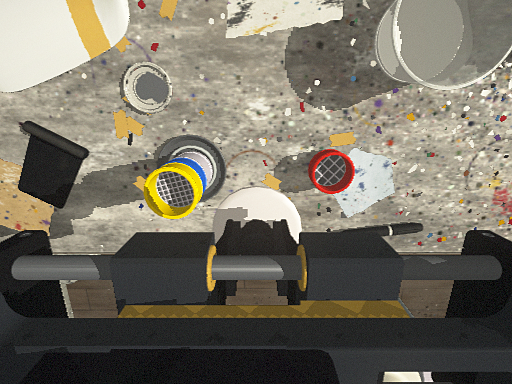

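The lid is held level at (256,215). The column is intact at (172,190), with red and cup untouched.

Emit:
apply_moves([
  [[-0.004,-0.035,0],0],
  [[-0.004,-0.035,0],0],
  [[-0.0025,-0.02,0],0],
  [[0,-0.005,0],0],
  [[0,0,0],0],
])

```text
time_s: 30.9
tcp_pos: [0.4564, 0.3282, 0.2435]
ee_rot: [[1.0, 0.001, -0.001], [0.001, -1.0, -0.001], [-0.001, 0.001, -1.0]]
wrist_force: [-0.3, 0.0, -1.2]
gripper_width: 0.245
gripper_force: 30.0
```

Emit:
apply_moves([
  [[0,0,0.025],0],
  [[0,0,0.03],0],
  [[0,0,0.02],0],
  [[0,0,0.008],0],
  [[0,0,0],0],
])

```text
time_s: 31.32
tcp_pos: [0.4557, 0.3257, 0.1592]
ee_rot: [[1.0, -0.001, -0.003], [-0.001, -1.0, -0.004], [-0.003, 0.004, -1.0]]
wrist_force: [-0.1, -0.0, 0.1]
gripper_width: 0.243
gripper_force: 30.0
```

Emit:
apply_moves([
  [[0,0,0],0],
  [[0,0,0],0],
  [[0,0,0],0],
])

```text
time_s: 31.57
tcp_pos: [0.4571, 0.3287, 0.1628]
ee_rot: [[1.0, 0.001, 0.002], [0.001, -1.0, 0.002], [0.002, -0.002, -1.0]]
wrist_force: [-0.5, 0.9, -0.7]
gripper_width: 0.24
gripper_force: 30.0
```

Emit:
apply_moves([
  [[0,0,0.008],0],
  [[0,0,0.007],0],
  [[0,0,0.005],0],
  [[0,0,0.003],0],
  [[0,0,0],0],
])

```text
time_s: 31.98
tcp_pos: [0.4557, 0.3277, 0.1368]
ee_rot: [[1.0, 0.001, -0.002], [0.001, -1.0, -0.002], [-0.002, 0.002, -1.0]]
wrist_force: [0.1, -0.5, -1.1]
gripper_width: 0.244
gripper_force: 30.0
```

Emit:
apply_moves([
  [[0,0,0.002],0],
  [[0,0,0.002],0],
  [[0,0,0.001],0],
  [[0,0,0],0],
  [[0,0,0],0],
])

```text
time_s: 32.4
tcp_pos: [0.4566, 0.3285, 0.1341]
ee_rot: [[1.0, 0.001, 0.001], [0.001, -1.0, 0.001], [0.001, -0.001, -1.0]]
wrist_force: [-1.3, -0.5, 4.0]
gripper_width: 0.242
gripper_force: 30.0
```

Contact at 134.1 mm, as expected for a seated lid. Releasing with a modest opening, then rising.

Emit:
apply_moves([
  [[0,0,0],0],
  [[0,0,0],0],
  [[0,0,0],0],
  [[0,0,0],0],
  [[0,0,0],0],
], hand=0.06)

```text
time_s: 32.82
tcp_pos: [0.4561, 0.3281, 0.1326]
ee_rot: [[1.0, 0.001, -0.0], [0.001, -1.0, -0.0], [-0.0, 0.0, -1.0]]
wrist_force: [-0.1, -0.1, 0.7]
gripper_width: 0.539
gripper_force: 0.0
```

Emit:
apply_moves([
  [[0,0,0],0],
  [[0,0,-0.015],0],
  [[0,0,-0.03],0],
  [[0,0,-0.03],0],
  [[0,0,-0.03],0],
])

```text
time_s: 33.23
tcp_pos: [0.456, 0.3279, 0.239]
ee_rot: [[1.0, 0.001, -0.001], [0.001, -1.0, -0.001], [-0.001, 0.001, -1.0]]
wrist_force: [1.4, 1.2, -1.0]
gripper_width: 0.685
gripper_force: 0.0
```

Emit:
apply_moves([
  [[0,0.035,0],0],
  [[0,0.035,0],0],
  [[0,0.03,0],0],
  [[0,0,0],0],
  [[0,0,0],0],
])

```text
time_s: 33.65
tcp_pos: [0.4563, 0.227, 0.2385]
ee_rot: [[1.0, -0.001, 0.001], [-0.001, -1.0, 0.001], [0.001, -0.001, -1.0]]
wrist_force: [-0.1, -0.9, 0.5]
gripper_width: 0.69
gripper_force: 0.0
```

Run:
```python
from h import *
N['dust_lid']=(.457,.328)
p=imaging.capture('wrist');s=imaging.capture('side');u=proj(s,(.457,.328,.08)).astype(int);print(r.sense()['tcp_pos'])
for q in(p,s):
    for c in models.cut_out(q,'dust_lid')[:2]:
        m=c['region'].astype(np.uint8)
        if m.sum()>30:print(c['confidence'],fit('dust_lid',[(q,m)],N['dust_lid'],.115),fit('dust_lid',[(q,m)],N['dust_lid'],.123)[1])
a=s['frame'][u[1]-40:u[1]+40,u[0]-40:u[0]+40]
cv2.imwrite('pics/w10.png',np.hstack([cv2.resize(p['frame'][80:280,60:260],(400,400)),cv2.resize(a,(400,400),interpolation=cv2.INTER_CUBIC)]))
```

```text
[0.45655647 0.22858364 0.23816112]
0.67 (array([0.45726471, 0.32706669]), np.float64(0.9888817293063018)) 1.8360002657175079
0.63 (array([0.45655862, 0.32568078]), np.float64(1.163778555149302)) 1.230671136789298
```

View pics/w10.png

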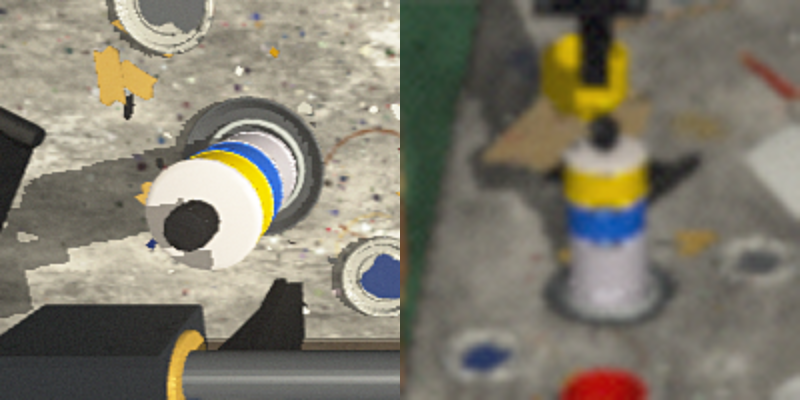

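The column stands straight, with the pot in the ring, then blue, yellow and the lid on top, all level and with the gripper clear. Handing in.

```bash
python3 -c "
from station import r
print(r.finish_job())"
```

```text
the job is handed in; nothing more can be done
None
```

The straining column is built in the order asked (pot in the ring, blue strainer, yellow strainer, lid), let go and handed in at about 34 s; the hand-in returned no verdict, but the last camera views showed everything seated and level, and in earlier views red and the cup had not moved.

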